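# Tip the pipe offcut from the cradle into the tray with the remote stick

## Task

The copper pipe offcut has to go from the tipping cradle into the steel tray, and you may not touch the pipe or the cradle machine to do it. First slide the tray across the worktop until its long side is flush against the base of the cradle machine, on the side where the tray already stands and about centred on it. Then tilt the stick of the remote console straight to that same side only (left if the tray stands on the left, right if it stands on the right), hold it fully over for about two seconds so that the pipe rolls into the tray, and let the stick spring back to the middle; do not disturb the other things.

Things in the scene. Friction and masses are not known exactly. Their poses are not given: they have to be found in the camera images.
- tipper: Cradle machine fixed to the worktop: grey base block 190 mm long (its x) x 70 mm wide (its y) x 60 mm high, with a 140 mm high upright at each end (the far, +x, one carries a black motor, out to 122 mm from the middle). Between the uprights an aluminium V trough 130 mm long and 137 mm wide, its pivot along x 125 mm above the worktop. Origin: centre of the base's underside; x points away from the robot (within 0.1 rad), y to its left, z up.
- cradle (a joint): Tilt of the V trough in rad: 0 level, positive when it tips to the machine's left (+y), negative to its right. It is driven by the stick and always 1.8 times stick_lr (0.72 at full tilt). Level, the trough's lips are 140 mm and its end plates 152 mm above the worktop; fully tipped, its raised lip reaches 182 mm.
- pipe: Copper pipe offcut 110 mm long, 22 mm diameter, lying along the trough at the start. Origin: on its surface, half-way along; it turns with the pipe as that rolls. Its y runs along the pipe.
- pipe_mid (a point): Centre of the pipe, on its axis.
- tray: Loose open steel tray 180 mm long (its x) x 120 mm wide (its y) x 40 mm high, walls and floor 4 mm, 0.28 to 0.56 kg. It stands left or right of the machine with its long side roughly along the base (within 0.12 rad), 40 to 70 mm away from it. Origin: centre of the underside. With its side flush against the base its origin lies 95 mm from the machine's origin along y.
- console: Remote console fixed to the worktop, left of the machine: grey box 90 mm (x) x 100 mm (y) x 40 mm high, a sloping black wrist rest on the robot's side, four white marks round the stick. Origin: centre of the underside; x points away from the robot (within 0.45 rad), y to its left, z up. The stick's pivot is at x 5, y 0, z 42 mm.
- stick_lr (a joint): Left/right tilt of the stick in rad: 0 upright, positive towards the console's left (+y), negative to its right; stops at +-0.40, fully over means beyond 0.30. A spring of 1.0 N m/rad, slightly damped, brings it back (about 6 N at the grip for full tilt).
- stick_fa (a joint): Fore/aft tilt of the stick in rad, positive away from the robot (console +x), stops +-0.40, spring 1.5 N m/rad. It drives nothing.
- stick_knob (a point): Middle of the stick's round black hand grip, 78 mm above the pivot (120 mm above the worktop when upright). The grip is 28 mm thick, reaching from 55 to 97 mm above the pivot; below it a 12 mm steel shaft.
- small_paint_tin: Bystander: paint tin 77 mm diameter, 76 mm high, on the side of the machine away from the tray. Origin: centre of the underside.
- black_torch: Bystander: black torch 133 mm long, 41 mm thick, lying beyond the console in front of the toolbox. Origin: centre of the underside.
- measure: Bystander: tape measure 40 x 81 mm, 67 mm high, near the front edge, between vice and console. Origin: centre of the underside.
Not all that is in view belongs to the job. Leave any turquoise look-alike of the pipe alone.

How it is judged:
By the outcome, as a careful person would: the job done as asked, in the order asked, and still so for the second after the job is handed in, with the robot touching nothing.
It also fails if it takes over 58 s, if anything falls off the work surface, if the arm or the gripper's body presses on something with over 40 N, if the wrist force passes 120 N, or if a joint passes its speed limit or range.

## Robot

A 6-joint arm with a two-finger parallel gripper is mounted at the origin on a cart in front of the work surface, level with it; the furniture and walls round the work are solid. World frame = base frame: x ahead of the robot, y to its left, z up, the work surface at z = 0. Lengths are in m, angles in degrees, forces in N, time in s.
With the tool pointing down it reaches from about 0.35 to 0.875 m from the base axis. Payload 4.2 kg.
Tool frame: the origin (TCP) lies at the very end of the fingers, on their centre line; the grasp point (between the pads) lies 19 mm behind it; z points along the fingers, y is the line along which they close (so a half turn about z gives the same grasp; the last joint's range is limited). The gripper opens to 87 mm and grips with 3 to 60 N. Pads are 19 mm wide; open, the fingers measure 117 mm over their backs; the gripper's body (75 mm by 190 mm) begins 51 mm behind the grasp point.
Start: joints at [-55.428, 22.042, 0.453, 0, -68.411, -14.817], TCP at [0.211, -0.588, 0.223] pointing down, gripper open.
Joint ranges: [-179.83, 179.83], [-69.29, 118.12], [-61.27, 80.66], [-181.25, 117.63], [-171.15, -9.14], [-177.46, 177.46]. Speed limits (degrees/s): [159.86, 159.86, 180, 180, 180, 180].

## Interface

Orientations are given as a 3x3 rotation matrix whose columns are the frame's x, y, z axes.
In Python, from station import sense, optics, r gives the robot as it stands. The module is installed in compiled form; this text tells all that it offers.
- The arm moves only by the shell command python3 -m pendant 'ROWS' [OPENING]. ROWS is JSON, a list that holds one entry, the list of rows, each a list of 4 numbers: the shift along the tool's x, y, z normalised to -1 to 1, where 1 is 100 mm, then the turn about the tool's z normalised to -1 to 1, where 1 is 2 rad. A call has 1 to 8 rows; each row is the pose to reach, as a shift and turn from the pose commanded when the call began, along the tool's axes at that moment; what a row does not reach only later rows make up. A row lasts 1/10 s, in which the tool goes at most 50 mm and 8.59 degrees, less where a joint would pass 70% of its speed; a pose out of reach is approached as far as the arm can. A call with a number of a shift or a turn outside -1 to 1 is refused whole. A call with a gripper value outside its range is refused whole. OPENING is the closure, from 0 (fully open) to 1 (shut), set as the call begins (- or left out, the last holds). The fingers move at their own pace and stop on an object; the grip force is fixed at half the most. Time passes only in rows, so rows that repeat a pose let the fingers close. It gives the time, the measured TCP pose, the force, the opening and the grip force at its end, in the units of the state.
- sense(): the state, without advancing time (a new reading comes with each control period).
- optics.capture(name): name is "scene" or "top" or "wrist"; returns the picture (420x560x3 uint8, red, green, blue); there is no depth.
- optics.get_calibration(name): a dict with "camera_matrix" (3x3 intrinsics, pixels), "camera_from_world" (4x4, takes a point from world to camera coordinates). Camera axes: x right, y down, z forward; pixel columns grow to the right and rows downward; lengths in m; the calibration is good to about 2 mm. A picture is of the moment at which its call begins: read the wrist's pose just before it. get_calibration takes no time and is no camera call; for the wrist camera it gives the pose at the moment of the call.
- r.finish_job(): hands the job in; it is judged then, once.
The state is a dict: "time_s": time; "joints": joint angles; "joint_velocities": joint speeds; "effort": joint torques, N m; "tcp_pos": TCP position; "ee_rot": TCP orientation; "wrist_force": force on the tool from outside, world axes, zero at the start; "moment": the same for the moment, N m; "gripper_width": opening from 0.0 (shut) to 1.0 (fully open); "gripper_force": force on a finger pad.
Only numpy, scipy, OpenCV 4.12 (cv2) and the standard library are available. Lean on these libraries where they do the work, as an engineer would, in place of code of your own. Each camera call takes 0.05 s, during which the arm holds its last target. There are 200 camera calls.

## Working session

There is one attempt and no reset: what is moved stays moved. The work goes in short steps, Python scripts to look and compute and a shell command to move; the robot and the scene stay as the last step left them, time stands still between calls to the robot, and variables do not carry over. Pictures are saved under pics/ and viewed, at most 10 in all, crops included, and the job is handed in when it is done.

```bash
mkdir -p pics
python3 - <<'E'
from station import sense, optics, r
import cv2,numpy as np
for n in("top","scene"):
    im=optics.capture(n); cv2.imwrite(f"pics/{n}0.png",im[:,:,::-1]); c=optics.get_calibration(n); print(n,np.round(c["camera_matrix"],1).tolist(),np.round(c["camera_from_world"],3).tolist())
s=sense();print(s["time_s"],np.round(s["ee_rot"],3).tolist(),s["tcp_pos"])
E
```

```text
top [[400.5, 0.0, 279.6], [0.0, 400.5, 213.1], [0.0, 0.0, 1.0]] [[-0.014, -1.0, 0.006, 0.093], [-0.99, 0.013, -0.142, 0.493], [0.141, -0.007, -0.99, 1.075], [0.0, 0.0, 0.0, 1.0]]
scene [[380.3, 0.0, 280.5], [0.0, 380.3, 203.3], [0.0, 0.0, 1.0]] [[-0.553, -0.833, -0.014, 0.32], [-0.375, 0.264, -0.889, 0.251], [0.744, -0.486, -0.459, 0.765], [0.0, 0.0, 0.0, 1.0]]
0.1 [[-0.941, -0.338, -0.001], [-0.338, 0.941, 0.002], [0.0, 0.002, -1.0]] [ 0.21107264 -0.58768832  0.22153926]
```

View pics/top0.png

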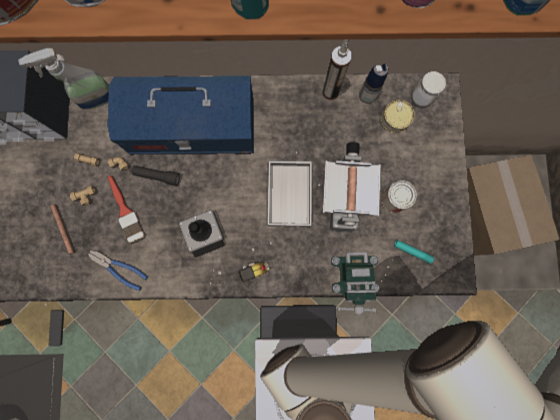

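View pics/scene0.png

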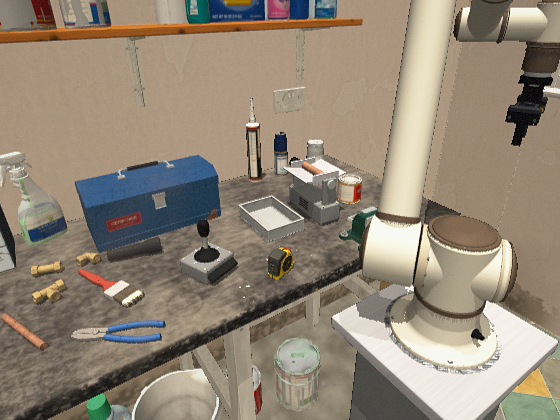

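The top view shows the tray at (290,193), left of the machine at (352,188). The console is at (201,233) with its knob at (199,229), the tin at (402,194), the torch at (155,175) and the tape measure at (254,271). There are three pipe-like things: copper in the trough (352,188), a copper one at (62,228) on the bench, and turquoise at (414,251). The one in the trough is the pipe; none of them gets touched. I'll enlarge the work area and measure it.

```bash
cat > h.py <<'E'
from station import sense, optics, r
import cv2,numpy as np
def ray(n,u,v,z,c=None):
    c=c or optics.get_calibration(n);T=np.array(c["camera_from_world"]);K=np.array(c["camera_matrix"])
    R=T[:3,:3];o=-R.T@T[:3,3];d=R.T@np.linalg.solve(K,[u,v,1.]);return o+d*(z-o[2])/d[2]
def proj(n,p,c=None):
    c=c or optics.get_calibration(n);T=np.array(c["camera_from_world"]);q=np.array(c["camera_matrix"])@(T[:3,:3]@np.array(p)+T[:3,3]);return q[:2]/q[2]
E
python3 - <<'E'
from h import *
im=cv2.imread("pics/top0.png")
cr=im[145:265,170:390];cv2.imwrite("pics/crop.png",cv2.resize(cr,(792,432),interpolation=cv2.INTER_CUBIC))
E
```

```text
(no output)
```

View pics/crop.png

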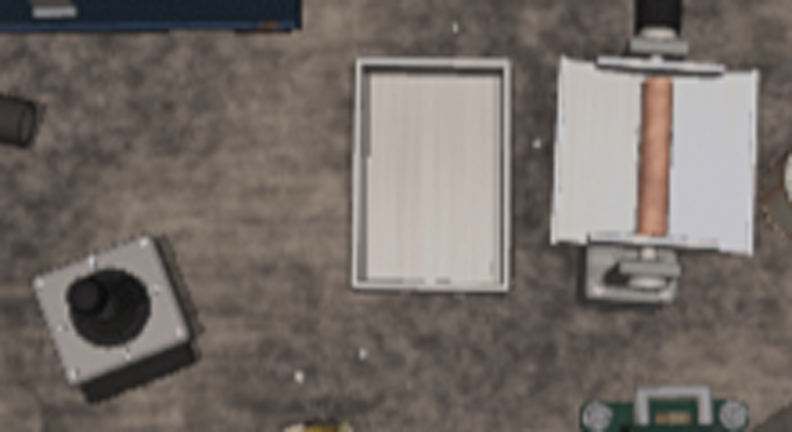

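Crop: tray rim corners are at (356,58),(511,58),(508,291),(352,289), trough corners at (561,57),(759,70),(752,253),(552,243), and the knob at (88,295), with the console turned by about 0.4 rad.

Run:
```python
from h import *
def P(pts,z): return np.array([ray("top",170+u/3.6-.36,145+v/3.6-.36,z) for u,v in pts])
T=P([(356,58),(511,58),(508,291),(352,289)],.04);G=P([(561,57),(759,70),(752,253),(552,243)],.14)
B=P([(585,299),(674,304)],.06);C=P([(146,236),(36,283),(75,383),(188,333)],.04)
K=P([(88,295)],.125);PM=P([(655,76),(653,236)],.137)
for n,a in zip("TGBCK",(T,G,B,C,K)): print(n,a[:,:2].round(3).tolist(),"mean",a.mean(0).round(4))
print("pipe",PM.round(3).tolist())
a=lambda p,q:np.arctan2(*(p-q)[:2][::-1])
print("yaw tray",a(T[0],T[3]),a(T[1],T[2]),"trough",a(G[0],G[3]),a(G[1],G[2]),"console",a(C[0],C[3]),a(C[1],C[2]),"pipe",a(PM[0],PM[1]))
y=(a(G[0],G[3])+a(G[1],G[2]))/2
cy=(a(C[0],C[3])+a(C[1],C[2]))/2
```

```text
T [[0.642, 0.116], [0.641, -0.005], [0.458, 0.002], [0.461, 0.121]] mean [0.5505 0.0581 0.04  ]
G [[0.613, -0.032], [0.602, -0.172], [0.471, -0.161], [0.48, -0.021]] mean [ 0.5416 -0.0965  0.14  ]
B [[0.449, -0.054], [0.444, -0.121]] mean [ 0.4465 -0.0875  0.06  ]
C [[0.504, 0.278], [0.469, 0.361], [0.393, 0.33], [0.429, 0.245]] mean [0.4487 0.3037 0.04  ]
K [[0.45, 0.304]] mean [0.4497 0.3039 0.125 ]
pipe [[0.599, -0.099, 0.137], [0.484, -0.093, 0.137]]
yaw tray -0.027234078923112567 -0.03814633903481934 trough -0.07749370226080268 -0.08715275680398839 console 0.4105674456592829 0.3852879056057083 pipe -0.05195428962110206
```

```bash
python3 - <<'E'
from h import *
print(ray("scene",219,216,0),ray("top",253,153,.0),ray("top",253,153,.08),ray("top",253,153,.13))
for z in(.08,.1,.12,.14):print(z,ray("scene",219,170,z),ray("top",253,148,z))
E
python3 -m pendant '[[[-0.967,0.995,-0.05,0],[-0.967,0.995,-0.05,0],[-0.967,0.995,-0.05,0]]]' 1
python3 -m pendant '[[[-0.967,0.995,-0.05,0],[-0.967,0.995,-0.05,0],[-0.967,0.995,-0.05,0]]]'
python3 -m pendant '[[[-0.967,0.995,-0.05,0],[-0.967,0.995,-0.05,0],[-0.967,0.995,-0.05,0]]]'
```

```text
[0.67793979 0.16460979 0.        ] [0.67738745 0.16145522 0.        ] [0.65337494 0.15675394 0.08      ] [0.63836713 0.15381564 0.13      ]
0.08 [0.8413333  0.07923001 0.08      ] [0.66740995 0.15668474 0.08      ]
0.1 [0.79558023 0.09902392 0.1       ] [0.66114038 0.15551073 0.1       ]
0.12 [0.74982716 0.11881784 0.12      ] [0.6548708  0.15433673 0.12      ]
0.14 [0.70407408 0.13861175 0.14      ] [0.64860123 0.15316272 0.14      ]
time_s: 0.4
tcp_pos: [0.2688, -0.4597, 0.2269]
ee_rot: [[-0.941, -0.338, -0.001], [-0.338, 0.941, 0.001], [0.0, 0.002, -1.0]]
wrist_force: [0.3, -0.8, 0.6]
gripper_width: 0.815
gripper_force: 0.0
time_s: 0.7
tcp_pos: [0.3263, -0.3332, 0.2324]
ee_rot: [[-0.941, -0.339, -0.0], [-0.339, 0.941, 0.001], [-0.0, 0.001, -1.0]]
wrist_force: [1.1, 0.2, 0.5]
gripper_width: 0.537
gripper_force: 0.0
time_s: 1.0
tcp_pos: [0.3837, -0.2069, 0.2376]
ee_rot: [[-0.941, -0.339, 0.0], [-0.339, 0.941, 0.0], [-0.0, 0.0, -1.0]]
wrist_force: [0.8, -0.7, 0.2]
gripper_width: 0.261
gripper_force: 0.0
```

```bash
python3 -m pendant '[[[-0.94,0.98,0,0],[-0.94,0.98,0,0],[-0.94,0.98,0,0]]]' 0
python3 -m pendant '[[[-0.94,0.98,0,0],[-0.94,0.98,0,0],[-0.94,0.98,0,0]]]'
python3 -m pendant '[[[-0.94,0.98,0,0],[-0.94,0.98,0,0],[-0.94,0.98,0,0],[-0.94,0.98,0,0]]]'
python3 -m pendant '[[[0,0,0,-0.573],[0,0,0,-0.573],[0,0,0,-0.573],[0,0,0,-0.573],[0,0,0,-0.573],[0,0,0,-0.573],[0,0,0,-0.573],[0,0,0,-0.573]]]'
python3 - <<'E'
from h import *
s=sense();print(s["joints"],s["ee_rot"])
im=optics.capture("wrist");cv2.imwrite("pics/w1.png",im[:,:,::-1])
E
```

```text
time_s: 1.3
tcp_pos: [0.4392, -0.0827, 0.2375]
ee_rot: [[-0.941, -0.34, 0.0], [-0.34, 0.941, 0.0], [-0.0, 0.0, -1.0]]
wrist_force: [0.2, -0.6, 0.7]
gripper_width: 0.456
gripper_force: 0.0
time_s: 1.6
tcp_pos: [0.4946, 0.0414, 0.2373]
ee_rot: [[-0.941, -0.34, -0.0], [-0.34, 0.941, 0.0], [0.0, 0.0, -1.0]]
wrist_force: [0.2, -0.1, -0.0]
gripper_width: 0.726
gripper_force: 0.0
time_s: 2.0
tcp_pos: [0.5506, 0.1664, 0.236]
ee_rot: [[-0.94, -0.342, -0.001], [-0.342, 0.94, -0.0], [0.001, -0.0, -1.0]]
wrist_force: [-0.7, -1.1, -0.3]
gripper_width: 0.984
gripper_force: 0.0
time_s: 2.8
tcp_pos: [0.5488, 0.1618, 0.2372]
ee_rot: [[-0.076, -0.997, -0.001], [-0.997, 0.076, -0.0], [0.001, 0.001, -1.0]]
wrist_force: [-0.7, 0.0, -0.3]
gripper_width: 1.0
gripper_force: 0.0
[ 3.26401421e+01  1.63522223e+01 -5.77977484e+00 -1.38717732e-02
 -6.79345734e+01 -3.69860715e+01] [[-7.58685981e-02 -9.97117218e-01 -1.09939638e-03]
 [-9.97117689e-01  7.58691165e-02 -4.37724085e-04]
 [ 5.19872454e-04  1.06301807e-03 -9.99999300e-01]]
```

View pics/w1.png

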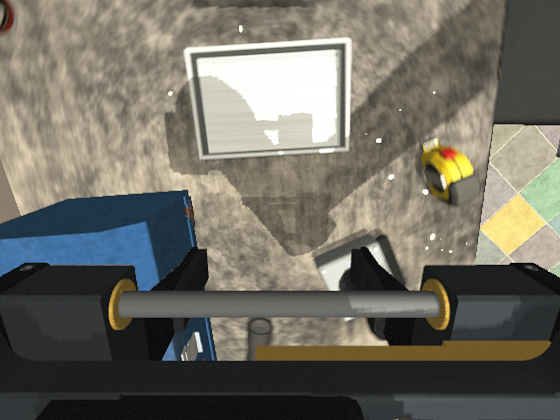

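The wrist view shows the tray's outer long edge from (200,160) to (350,150), the toolbox front face at columns 190–215 on the left, and the console at lower right. I'll check the toolbox clearance and the tray edge.

Run:
```python
from h import *
for p in((185,47),(351,38),(350,151),(200,161)):print("tray",ray("wrist",*p,.04).round(4))
for z in(0,.1,.14):print(z,[ray("wrist",*p,z).round(3).tolist() for p in((190,190),(195,235),(213,355),(192,225))])
for p in((.675,.16,0),(.675,.16,.13),(.675,.25,0),(.675,.25,.13)):print(p,proj("wrist",p),proj("scene",p),proj("top",p))
```

```text
tray [ 0.6378 -0.0038  0.04  ]
tray [0.458  0.0008 0.04  ]
tray [0.4593 0.1208 0.04  ]
tray [0.6405 0.1192 0.04  ]
0 [[0.671, 0.162, 0.0], [0.675, 0.229, 0.0], [0.679, 0.445, 0.0], [0.677, 0.213, 0.0]]
0.1 [[0.639, 0.141, 0.1], [0.642, 0.192, 0.1], [0.645, 0.353, 0.1], [0.643, 0.18, 0.1]]
0.14 [[0.626, 0.133, 0.14], [0.629, 0.177, 0.14], [0.631, 0.317, 0.14], [0.63, 0.166, 0.14]]
(0.675, 0.16, 0) [187.11253063 188.67517163] [220.75028188 215.96229796] [253.5026823  153.78599541]
(0.675, 0.16, 0.13) [147.37131155 218.55512231] [216.97315045 177.75558245] [250.54924876 139.3720166 ]
(0.675, 0.25, 0) [197.31426044 248.20954481] [193.58886253 224.34387506] [222.64551623 154.16543183]
(0.675, 0.25, 0.13) [165.0953005  299.26052846] [188.16862434 185.05809979] [215.87191555 139.78906576]
```

```bash
python3 -m pendant '[[[0,0,0.5,0],[0,0,1,0],[0,0,1,0]]]'
python3 -m pendant '[[[0,0,0.4,0],[0,0,0.8,0],[0,0,1,0],[0,0,1,0]]]'
python3 -m pendant '[[[0,0,0.15,0],[0,0,0.27,0],[0,0,0.27,0]]]'
python3 -m pendant '[[[0.1,0,0,0],[0.2,0,0,0],[0.27,0,0,0],[0.34,0,0,0],[0.41,0,0,0],[0.48,0,0,0],[0.55,0,0,0],[0.6,0,0,0]]]'
python3 -m pendant '[[[0.05,0,0,0],[0.1,0,0,0],[0.15,0,0,0],[0.2,0,0,0],[0.2,0,0,0]]]'
python3 - <<'E'
from h import *
im=optics.capture("top");cv2.imwrite("pics/top2.png",cv2.resize(im[125:275,230:430,::-1],(800,600),interpolation=cv2.INTER_CUBIC))
E
```

```text
time_s: 3.15
tcp_pos: [0.5441, 0.1597, 0.1308]
ee_rot: [[-0.084, -0.996, -0.015], [-0.996, 0.084, -0.007], [0.008, 0.014, -1.0]]
wrist_force: [-1.1, -0.5, -0.2]
gripper_width: 0.994
gripper_force: 0.0
time_s: 3.55
tcp_pos: [0.5487, 0.162, 0.0366]
ee_rot: [[-0.081, -0.997, -0.004], [-0.997, 0.081, -0.002], [0.003, 0.003, -1.0]]
wrist_force: [-0.3, 0.5, 0.4]
gripper_width: 1.001
gripper_force: 0.0
time_s: 3.85
tcp_pos: [0.5496, 0.1627, 0.011]
ee_rot: [[-0.08, -0.997, -0.0], [-0.997, 0.08, -0.0], [0.0, 0.0, -1.0]]
wrist_force: [-0.4, 0.2, -0.4]
gripper_width: 1.003
gripper_force: 0.0
time_s: 4.65
tcp_pos: [0.5454, 0.1031, 0.0111]
ee_rot: [[-0.08, -0.997, 0.002], [-0.997, 0.08, 0.001], [-0.001, -0.002, -1.0]]
wrist_force: [-0.6, 3.9, 3.4]
gripper_width: 0.999
gripper_force: 2.3
time_s: 5.15
tcp_pos: [0.5432, 0.0826, 0.0107]
ee_rot: [[-0.08, -0.997, 0.0], [-0.997, 0.08, -0.0], [0.0, -0.0, -1.0]]
wrist_force: [1.8, 1.9, 1.2]
gripper_width: 1.002
gripper_force: 1.1
```

View pics/top2.png

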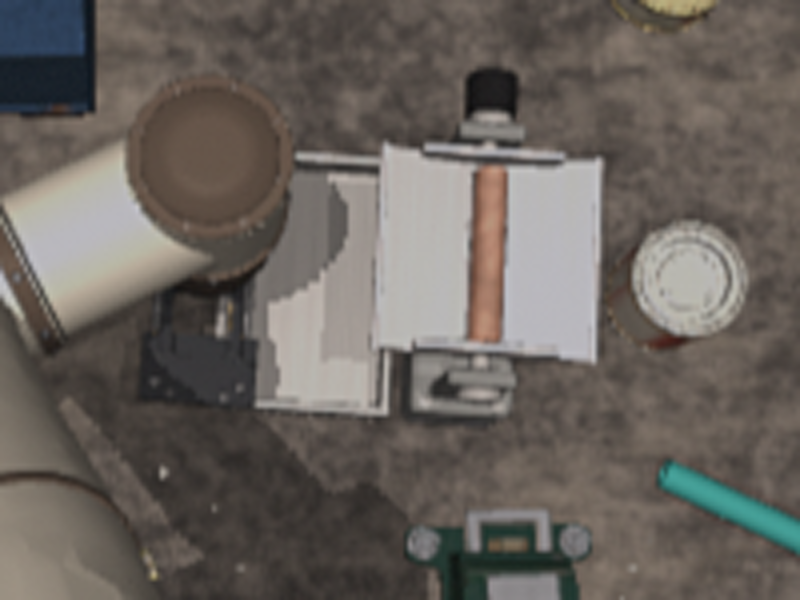

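Top view: the tray's right rim corner is at (388,414) and the base corner at about (412,412), leaving a gap of about 15 mm. I'll keep pushing gently until there is contact.

```bash
python3 -m pendant '[[[0.03,0,0,0],[0.06,0,0,0],[0.09,0,0,0],[0.1,0,0,0]]]'
python3 -m pendant '[[[0.02,0,0,0],[0.04,0,0,0],[0.04,0,0,0]]]'
```

```text
time_s: 5.6
tcp_pos: [0.5421, 0.0728, 0.0105]
ee_rot: [[-0.08, -0.997, -0.0], [-0.997, 0.08, -0.0], [0.0, 0.0, -1.0]]
wrist_force: [0.4, 4.2, 1.9]
gripper_width: 0.999
gripper_force: 2.0
time_s: 5.9
tcp_pos: [0.542, 0.07, 0.0105]
ee_rot: [[-0.081, -0.997, 0.001], [-0.997, 0.081, 0.002], [-0.002, -0.001, -1.0]]
wrist_force: [0.5, 9.6, 2.2]
gripper_width: 1.0
gripper_force: 4.2
```

```bash
python3 -m pendant '[[[0.02,0,0,0],[0.03,0,0,0],[0.03,0,0,0],[0.03,0,0,0]]]'
```

```text
time_s: 6.3
tcp_pos: [0.5421, 0.0699, 0.0105]
ee_rot: [[-0.081, -0.997, 0.002], [-0.997, 0.081, 0.004], [-0.005, -0.002, -1.0]]
wrist_force: [-2.2, 20.5, 2.6]
gripper_width: 0.998
gripper_force: 9.9
```

The tray is seated: 20 N and no more motion. I'll retreat and look.

```bash
python3 -m pendant '[[[-0.05,0,0,0],[-0.3,0,0,0],[-0.6,0,0,0],[-0.9,0,0,0],[-0.9,0,0,0]]]'
python3 -m pendant '[[[0,0,-0.5,0],[0,0,-1,0],[0,0,-1,0]]]'
python3 -m pendant '[[[-0.4,0.4,-0.5,0],[-0.8,0.8,-1,0],[-0.8,0.8,-1,0],[-0.8,0.8,-1,0]]]'
python3 - <<'E'
from h import *
w=optics.capture("top")[150:270,175:395,::-1]
s=optics.capture("scene")[150:290,170:370,::-1]
cv2.imwrite("pics/chk.png",np.vstack([cv2.resize(w,(540,295),interpolation=3),cv2.resize(s,(540,300),interpolation=3)]))
E
```

```text
time_s: 6.8
tcp_pos: [0.5485, 0.1572, 0.0098]
ee_rot: [[-0.077, -0.997, -0.002], [-0.997, 0.077, -0.002], [0.002, 0.001, -1.0]]
wrist_force: [-1.2, -0.7, -0.3]
gripper_width: 1.0
gripper_force: 0.0
time_s: 7.1
tcp_pos: [0.5522, 0.1561, 0.1169]
ee_rot: [[-0.079, -0.997, 0.01], [-0.997, 0.079, 0.004], [-0.004, -0.01, -1.0]]
wrist_force: [0.3, 0.4, 0.6]
gripper_width: 0.999
gripper_force: 0.0
time_s: 7.5
tcp_pos: [0.4753, 0.2439, 0.2148]
ee_rot: [[-0.076, -0.997, 0.006], [-0.997, 0.076, 0.004], [-0.004, -0.005, -1.0]]
wrist_force: [0.6, 0.5, 0.4]
gripper_width: 1.003
gripper_force: 0.0
```

View pics/chk.png

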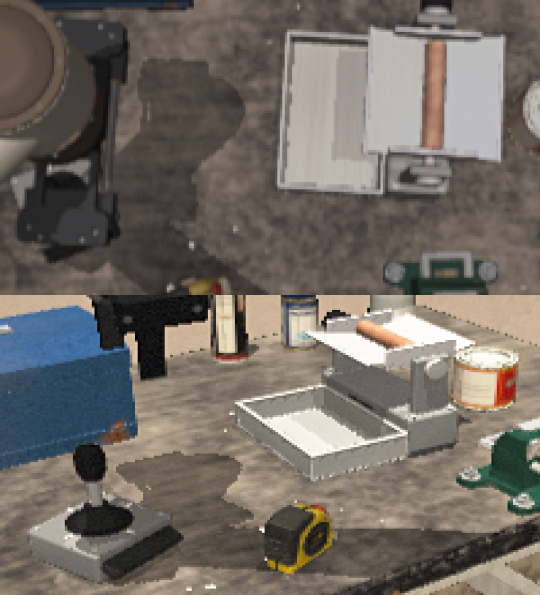

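Flush and centred: in the top crop the tray's edge (381,192) meets the base edge (388,193), and the scene view shows no gap. Next, the stick: turn the gripper so its closing line lies along the console's y, and triangulate the knob.

```bash
python3 -m pendant '[[[0,0,0,0.548],[0,0,0,0.548],[0,0,0,0.548],[0,0,0,0.548],[0,0,0,0.548],[0,0,0,0.548],[0,0,0,0.548],[0,0,0,0.548]]]' 0.4
python3 - <<'E'
from h import *
f=540/220
L=[ray("top",175+u/f,150+v/f,.04) for u,v in((288,32),(279,187))];print("tray left edge",L,"mid",(L[0]+L[1])/2)
im=cv2.imread("pics/scene0.png");g=im.max(2)[215:243,190:216]
m=(g<60).astype(np.uint8);n,l,st,c=cv2.connectedComponentsWithStats(m);i=1+st[1:,4].argmax();print(st[i],c[i])
us=(190+c[i][0],215+c[i][1])
ts=(170+88/3.6-.36,145+295/3.6-.36)
def line(n,uv): a=ray(n,*uv,0);b=ray(n,*uv,.3);return a,(b-a)/np.linalg.norm(b-a)
(a,d),(b,e)=line("scene",us),line("top",ts)
t=np.linalg.lstsq(np.c_[d,-e],b-a,rcond=None)[0];print("knob",a+d*t[0],b+e*t[1])
for z in(.12,):print(ray("scene",*us,z),ray("top",*ts,z))
s=sense();print(s["tcp_pos"],s["ee_rot"],s["joints"])
E
```

```text
time_s: 8.4
tcp_pos: [0.475, 0.2394, 0.2079]
ee_rot: [[-0.926, -0.379, -0.005], [-0.379, 0.926, -0.004], [0.006, -0.002, -1.0]]
wrist_force: [1.2, 0.1, 0.4]
gripper_width: 0.602
gripper_force: 0.0
tray left edge [array([0.63488049, 0.04883011, 0.04      ]), array([0.45672876, 0.06225472, 0.04      ])] mid [0.54580462 0.05554242 0.04      ]
[  7   4  12  18 176] [12.80113636 12.625     ]
knob [0.44956037 0.30362824 0.1178469 ] [0.45045101 0.30533206 0.11829955]
[0.44606229 0.30488478 0.12      ] [0.45026125 0.3049795  0.12      ]
[0.47497911 0.23936398 0.2079027 ] [[-0.92553033 -0.37864399 -0.00472632]
 [-0.37862729  0.92554029 -0.00406898]
 [ 0.00591509 -0.00197645 -0.99998055]] [ 4.42166371e+01  1.38372763e+01 -1.36506537e+01 -2.44473478e-02
 -6.28687402e+01 -1.11955996e+02]
```

```bash
python3 -m pendant '[[[-0.01,0.35,0,0],[-0.015,0.7,0,0],[-0.015,0.7,0,0],[-0.015,0.7,0,0]]]'
python3 - <<'E'
from h import *
s=sense();R=s["ee_rot"];print(R.T@(np.array([.450,.3045,.105])-s["tcp_pos"]))
im=optics.capture("scene")
cv2.imwrite("pics/st.png",cv2.resize(im[120:300,120:320,::-1],(660,594),interpolation=3))
E
```

```text
time_s: 8.8
tcp_pos: [0.4496, 0.3056, 0.2083]
ee_rot: [[-0.923, -0.384, -0.003], [-0.384, 0.923, -0.004], [0.005, -0.002, -1.0]]
wrist_force: [0.2, -0.3, -1.0]
gripper_width: 0.601
gripper_force: 0.0
[-0.00048534 -0.0009154   0.10331846]
```

View pics/st.png

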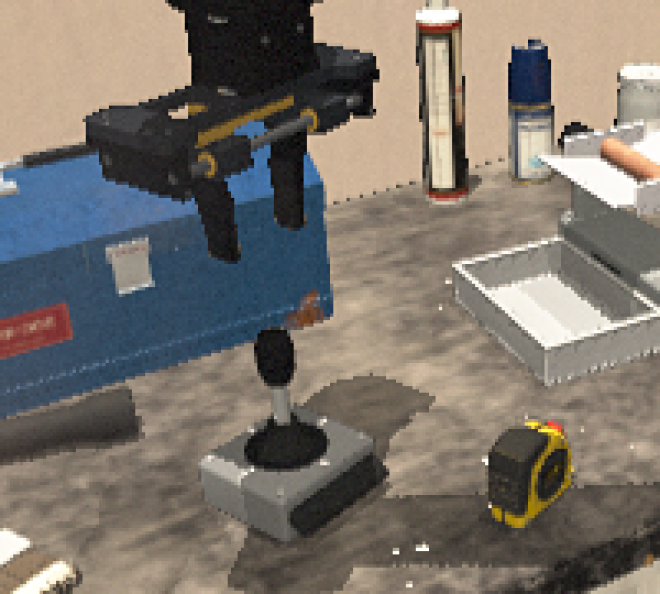

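The fingers, with tips at (235,255) and (290,225), straddle the knob at (273,357). I'll descend and then push towards the console's left.

```bash
python3 -m pendant '[[[0,0,0.35,0],[0,0,0.7,0],[0,0,1,0],[0,0,1,0],[0,0,1,0]]]'
python3 -m pendant '[[[0,0.05,0,0],[0,0.1,0,0],[0,0.15,0,0],[0,0.2,0,0],[0,0.2,0,0]]]'
```

```text
time_s: 9.35
tcp_pos: [0.4506, 0.3061, 0.1106]
ee_rot: [[-0.923, -0.384, -0.0], [-0.384, 0.923, -0.002], [0.001, -0.001, -1.0]]
wrist_force: [0.6, -0.3, 0.5]
gripper_width: 0.602
gripper_force: 0.0
time_s: 9.85
tcp_pos: [0.4423, 0.3264, 0.1112]
ee_rot: [[-0.923, -0.386, 0.001], [-0.386, 0.923, 0.001], [-0.001, 0.0, -1.0]]
wrist_force: [0.1, -0.9, 0.6]
gripper_width: 0.599
gripper_force: 0.8
```

```bash
python3 -m pendant '[[[0,0.06,0,0],[0,0.12,0,0],[0,0.18,0,0],[0,0.2,0,0]]]'
python3 - <<'E'
from h import *
im=optics.capture("scene")
cv2.imwrite("pics/st2.png",cv2.resize(im[130:290,150:350,::-1],(740,592),interpolation=3))
E
python3 -m pendant '[[[0,0.02,0,0],[0,0.03,0,0],[0,0.03,0,0]]]'
```

```text
time_s: 10.25
tcp_pos: [0.434, 0.3437, 0.1099]
ee_rot: [[-0.923, -0.385, -0.001], [-0.385, 0.923, -0.002], [0.002, -0.001, -1.0]]
wrist_force: [2.1, -4.6, -0.2]
gripper_width: 0.6
gripper_force: 2.4
time_s: 10.6
tcp_pos: [0.4329, 0.3451, 0.1095]
ee_rot: [[-0.923, -0.384, -0.002], [-0.384, 0.923, -0.004], [0.003, -0.003, -1.0]]
wrist_force: [3.9, -6.6, -1.2]
gripper_width: 0.605
gripper_force: 3.3
```

View pics/st2.png

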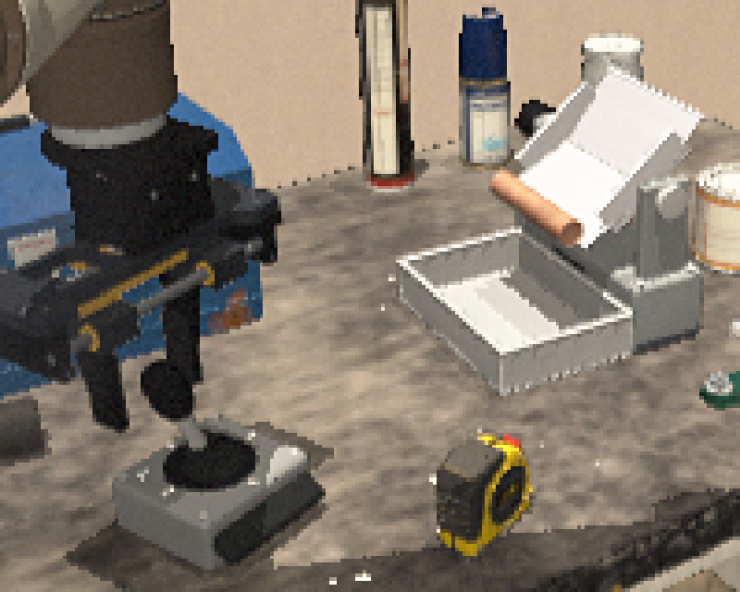

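The trough is fully tipped and the pipe is falling from (535,210) into the tray. The stick is at its stop (7.6 N). I'll hold for the rest of the two seconds, let it spring back, then rise clear.

```bash
python3 -m pendant '[[[0,0,0,0],[0,0,0,0],[0,0,0,0],[0,0,0,0],[0,0,0,0],[0,0,0,0],[0,0,0,0],[0,0,0,0]]]'
python3 -m pendant '[[[0,0,0,0],[0,0,0,0],[0,0,0,0],[0,0,0,0],[0,0,0,0],[0,0,0,0],[0,0,0,0]]]'
python3 -m pendant '[[[0,-0.06,0,0],[0,-0.12,0,0],[0,-0.18,0,0],[0,-0.24,0,0],[0,-0.3,0,0],[0,-0.36,0,0],[0,-0.42,0,0],[0,-0.43,0,0]]]'
python3 -m pendant '[[[0,0,-0.25,0],[0,0,-0.6,0],[0,0,-1,0],[0,0,-1,0]]]'
python3 -m pendant '[[[0,0,-0.5,0],[0,0,-0.5,0],[0,0,-0.5,0],[0,0,-0.5,0],[0,0,-0.5,0]]]'
python3 - <<'E'
from h import *
w=optics.capture("top")[150:270,175:395,::-1]
s=optics.capture("scene")[150:290,170:370,::-1]
cv2.imwrite("pics/end.png",np.vstack([cv2.resize(w,(540,295),interpolation=3),cv2.resize(s,(540,300),interpolation=3)]))
E
```

```text
time_s: 11.4
tcp_pos: [0.433, 0.3451, 0.1096]
ee_rot: [[-0.923, -0.384, -0.002], [-0.384, 0.923, -0.004], [0.003, -0.003, -1.0]]
wrist_force: [4.2, -6.8, -0.6]
gripper_width: 0.604
gripper_force: 3.2
time_s: 12.1
tcp_pos: [0.433, 0.3451, 0.1095]
ee_rot: [[-0.923, -0.384, -0.002], [-0.384, 0.923, -0.004], [0.003, -0.003, -1.0]]
wrist_force: [3.8, -6.7, -1.3]
gripper_width: 0.6
gripper_force: 3.2
time_s: 12.9
tcp_pos: [0.4501, 0.3066, 0.1105]
ee_rot: [[-0.923, -0.384, -0.0], [-0.384, 0.923, 0.0], [0.0, 0.0, -1.0]]
wrist_force: [-0.5, 0.0, -0.2]
gripper_width: 0.599
gripper_force: 0.0
time_s: 13.3
tcp_pos: [0.4527, 0.3095, 0.2168]
ee_rot: [[-0.923, -0.386, 0.01], [-0.386, 0.923, 0.008], [-0.012, 0.004, -1.0]]
wrist_force: [1.0, 0.2, -0.3]
gripper_width: 0.599
gripper_force: 0.0
time_s: 13.8
tcp_pos: [0.4495, 0.3067, 0.2592]
ee_rot: [[-0.923, -0.385, -0.002], [-0.385, 0.923, -0.002], [0.002, -0.001, -1.0]]
wrist_force: [-0.4, 0.7, -0.8]
gripper_width: 0.6
gripper_force: 0.0
```

View pics/end.png

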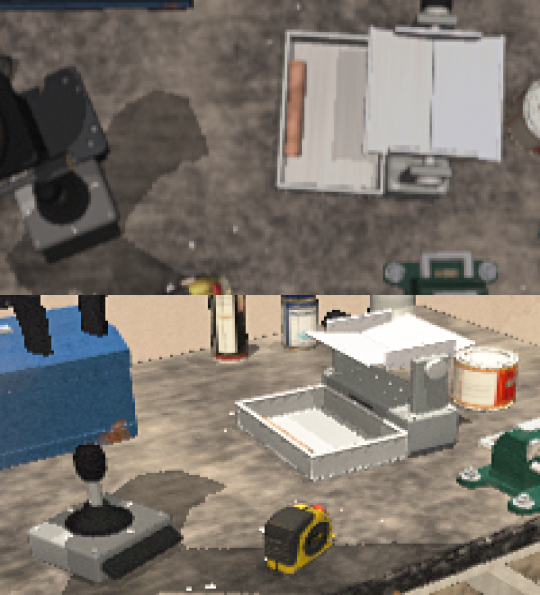

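The pipe lies in the tray at (296,108) in the top crop. The tray is still flush, the trough is level and the stick upright, so I'm handing in.

```bash
python3 -c "
from station import r
print(r.finish_job())"
```

```text
the job is handed in; nothing more can be done
None
```

The copper pipe is in the tray, which is flush against the left side of the cradle base (about 7 mm off centre); the stick is back upright, the other things were left alone, and the job was handed in at about 14 s.

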